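# Tighten the tray-runner clamp with the hex key

## Robot

A 7-joint arm with a two-finger parallel gripper is mounted at the origin on the work surface. World frame = base frame: x ahead of the robot, y to its left, z up, the work surface at z = 0. Lengths are in m, angles in degrees, forces in N, time in s.
With the tool pointing down it reaches from about 0.425 to 0.875 m from the base axis. Payload 4.7 kg.
Tool frame: the origin (TCP) lies midway between the tips of the shut fingers; the grasp point (between the pads) lies 19 mm behind it; z points along the fingers, y is the direction in which the jaws open and shut (so a half turn about z gives the same grasp; the last joint's range is limited). The gripper opens to 87 mm and grips with 3 to 60 N. Pads are 19 mm wide; open, the fingers measure 117 mm over their backs; the gripper's body (75 mm by 190 mm) begins 51 mm behind the grasp point.
Start: joints at [-72.875, 18.392, -4.016, 83.108, 1.295, 78.541, -3.26], TCP at [0.183, 0.624, 0.223] pointing down, gripper open.
Joint ranges: [-163.93, 163.93], [-17.29, 119.83], [-79.2, 71.16], [3.27, 140.29], [-89.18, 269.18], [5.43, 117.66], [-154.24, 154.24]. Speed limits (degrees/s): [147.25, 147.25, 180, 180, 180, 180, 180].

## Interface

Orientations are given as [roll, pitch, yaw] about the fixed x, y, z axes, in that order (R = Rz(yaw) Ry(pitch) Rx(roll)).
In Python, from cell import env gives the robot as it stands.
- The arm moves only by the tool apply_moves, never from a script. Its argument "targets" is a list of rows, each a list of 2 entries, a list of its own where there are three numbers: the shift along the world's x, y, z in mm, then the turn, a rotation vector about the world's x, y, z in rad. A call has 1 to 8 rows; each row is the pose to reach, as a shift and turn from the pose commanded when the call began; what a row does not reach only later rows make up. A row lasts 1/10 s, in which the tool goes at most 50 mm and 8.59 degrees, less where a joint would pass 70% of its speed; a pose out of reach is approached as far as the arm can. A call with a gripper value outside its range is refused whole. "hand" is the finger opening in mm, from 0 to 87, set as the call begins (left out, the last holds). The fingers move at their own pace and stop on an object; "squeeze" is the grip in N (left out, the last holds). Time passes only in rows, so rows that repeat a pose let the fingers close. It gives the time, the measured TCP pose, the force and the opening at its end, in the units of the state.
- env.get_obs(): the state, without advancing time (a new reading comes with each control period).
- env.read_camera(name): name is "side" or "top"; returns a dict with "image" (420x560x3 uint8, red, green, blue), "camera_matrix" (3x3 intrinsics, pixels), "k1" (the pictures are not rectified: a ray, as slopes to the right and down, at radius r is drawn at 1 + k1 r^2 times it, then the intrinsics apply), "camera_from_world" (4x4, takes a point from world to camera coordinates). Camera axes: x right, y down, z forward; pixel columns grow to the right and rows downward; lengths in m; the calibration is good to about 2 mm. A picture is of the moment at which its call begins. There is no depth.
- env.sign_off(): hands the job in, once; it reports no verdict.
Trained networks look in a picture, given as the dict that the camera call returned (one of the last four; its "shot" number tells which), for a name from the list of things; names that differ only in an ending like _2 or _b are one class to them, and where a whole thing is asked for, a point or a joint stands for the part that bears it (a point fixed in the world has none). Each returns a list of dicts, best first, with "conf" (0 to 1); they miss things now and then, are a little off and sometimes report something else, mostly with a low value. They report only what shows in the picture. A call takes as long as a camera call. They do not tell look-alikes from the thing itself.
- env.regions_of(picture, target): "region" (420x560 bool, what is visible of it) and "rect" ([left, top, right, bottom] in pixels, round what is visible of it).
The state is a dict: "time_s": time; "qpos": joint angles; "joint_velocities": joint speeds; "effort": joint torques, N m; "tool_pos": TCP position; "tool_rot": TCP orientation; "force": force on the tool from outside, world axes, zero at the start; "wrist_torque": the same for the moment, N m; "grip_width": finger opening in m.
Only numpy, scipy, OpenCV 4.12 (cv2) and the standard library are available. Lean on these libraries where they do the work, as an engineer would, in place of code of your own. Each camera call takes 0.05 s, during which the arm holds its last target. There are 200 camera calls.

## Task

Tighten the oven rack's tray-runner clamp: swing the yellow cover well clear of the screw, take the orange-headed hex key from its black stand, feel it fully home into the recessed hex socket, and turn it clockwise (seen from above), taking fresh grips as needed, until the screw comes up against its stop. Leave the key standing upright in the screw, let go, with the cover still aside, and leave the other things on the table where they are.

Things in the scene. Friction and masses are not known exactly. Their poses are not given: they have to be found in the camera images.
- bracket: the runner clamp, fixed to the table: dark steel base plate 170 x 170 x 8 mm, on it an aluminium hub block 70 x 70 mm in plan whose top is 45 mm above the table, and along its +y side a steel tray runner (200 mm long, top 42 mm above the table, 60 to 84 mm from the hub's middle). Origin on the table under the hub's middle (the screw axis), z up. A red jaw moves from the hub to the runner as the screw is tightened
- socket (a point): centre of the mouth of the hex socket in the brass screw; it turns with the screw. The screw is in the middle of the hub, its top face 6 mm below the hub's top in a round recess 30 mm across, so the mouth is 39 mm above the table. The socket is 18.5 mm across flats and 20 mm deep, straight down. The point's x axis is square to one of the six flats and points at a red mark; z up. The key fits when its x axis matches this one to within about 10 degrees, modulo 60 degrees
- screw (a joint): turn of the screw, rad: starts between 0 and 0.5, grows clockwise seen from above, hard stop at 2.5; friction about 0.12 N m, stays where it is left. The seated key has about 10 degrees of play each way before the screw turns with it
- cover (a joint): swing of the yellow cover, rad: 0 = over the screw (starts between 0 and 0.35, where it always blocks the socket), grows as it turns counter-clockwise seen from above, stop at 1.9; friction about 0.04 N m, stays where it is left. From about 0.8 the socket is free; the job wants it beyond 1.0
- cover_pivot (a point): fixed point on the cover's vertical pivot axis, on the hub's top (45 mm up), 38 mm from the screw axis, at a corner of the hub; its axes are those of the bracket. At joint 0 the cover points along 135 degrees in these axes (from the pivot over the screw)
- cover_tab (a point): middle of the black upright push tab on the cover (a pin 10 mm across and 18 mm tall, its foot 5 mm above the hub's top, its top 23 mm above it), 48 mm from the pivot axis. The cover plate is 4 mm thick, 36 mm wide at its disc, its top 5 mm above the hub's top
- key_head (a point): centre of the key's orange square grip head, 32 x 32 mm in plan, 34 mm tall; z up the key, x and y square to the head's sides. The key is 94 mm long, 180 g; below the head is a hex bar 17 mm across flats, 55 mm long, then a cone nose 6 mm long that narrows to 10 mm across. The key's x axis is also square to a flat of the hex bar. Head centre is 77 mm above the tip. It starts upright in its stand, tip 6 mm above the table
- key_tip (a point): middle of the lower end of the key's nose; fully home it is 20 mm below socket
- key_stand: black stand 60 x 60 x 30 mm fixed to the table, with a round hole 24 mm across and 24 mm deep in which the key stands loosely; origin under its centre
- tub: white tub with blue lid, 92 x 92 x 53 mm, loose; it and the stand change places
- parts_tray: grey parts tray 110 x 160 x 28 mm, loose, bystander
- spatula: spatula 280 mm long, lying flat beyond the clamp, bystander
- mug: white mug 80 mm across and 90 mm tall, bystander
- jar: amber jar 70 mm across, 85 mm tall, bystander
- tin: tin can 72 mm across, 75 mm tall, bystander
- pastry_brush: pastry brush 200 mm long, lying flat at the far left, bystander
Things that resemble listed ones, but are neither listed nor needed, are in the scene too. Leave any purple look-alike of the part that bears key_head alone. What is shaped like the bracket but purple or turquoise is not meant.

How it is judged:
By the outcome, as a careful person would: the job done as asked, in the order asked, and still so for the second after the job is handed in, with the robot touching nothing.
It also fails if it takes over 72 s, if anything falls off the work surface, if the arm or the gripper's body presses on something with over 40 N, if the wrist force passes 120 N, or if a joint passes its speed limit or range.

## Working session

There is one attempt and no reset: what is moved stays moved. The work goes in short steps, Python scripts to look and compute and a tool call to move; the robot and the scene stay as the last step left them, time stands still between calls to the robot, and variables do not carry over. Pictures are saved under pics/ and viewed, about 8 in all and at most 12, crops included, and the job is handed in when it is done.

Besides the shell and the picture viewer there is one more tool, called after "Emit:" by a JSON object that holds its "method" and its "body", one argument or row to a line. apply_moves: Moves the arm, as the interface text tells. Its arguments: {"type":"object","properties":{"targets":{"type":"array","items":{"type":"array"}},"hand":{"type":"number"},"squeeze":{"type":"number"}},"required":["targets"]}

```bash
ls; mkdir -p pics; cat > h.py <<'E'
import numpy as np, cv2
from cell import env
def ray(p,uv):
    K=np.array(p["camera_matrix"]);k1=p["k1"];T=np.array(p["camera_from_world"])
    d=np.array([(uv[0]-K[0,2])/K[0,0],(uv[1]-K[1,2])/K[1,1]]);s=d.copy()
    for _ in range(30): s=d/(1+k1*(s@s))
    R=T[:3,:3]; return -R.T@T[:3,3], R.T@np.array([s[0],s[1],1])
def atz(p,uv,z):
    o,d=ray(p,uv); return (o+d*(z-o[2])/d[2])
def proj(p,X):
    K=np.array(p["camera_matrix"]);T=np.array(p["camera_from_world"])
    c=T[:3,:3]@np.array(X)+T[:3,3]; s=c[:2]/c[2]; s=s*(1+p["k1"]*(s@s))
    return np.array([K[0,0]*s[0]+K[0,2],K[1,1]*s[1]+K[1,2]])
def tri(p1,u1,p2,u2):
    o1,d1=ray(p1,u1);o2,d2=ray(p2,u2)
    A=np.stack([d1,-d2],1);t=np.linalg.lstsq(A,o2-o1,rcond=None)[0]
    a=o1+t[0]*d1;b=o2+t[1]*d2; return (a+b)/2,np.linalg.norm(a-b)
def save(p,name,box=None,f=1):
    im=p["image"][:,:,::-1]
    if box: im=im[box[1]:box[3],box[0]:box[2]]
    cv2.imwrite("pics/"+name,cv2.resize(im,None,fx=f,fy=f,interpolation=cv2.INTER_CUBIC))
E
python3 - <<'E'
from h import *
t=env.read_camera("top");s=env.read_camera("side")
cv2.imwrite("pics/a.png",cv2.resize(np.vstack([t["image"],s["image"]])[:,:,::-1],None,fx=.714,fy=.714)) 
save(t,"top.png",f=1.42);save(s,"side.png",f=1.42)
for p,n in((t,"top"),(s,"side")):
  print(n,ray(p,(280,210)),np.array(p["camera_matrix"])[0,0])
  for k in["bracket","key_head","key_stand","cover","cover_tab","screw","tub"]:
    for r in env.regions_of(p,k)[:3]: 
      ys,xs=np.nonzero(r["region"]);print(k,round(r["conf"],2),r["rect"],xs.mean().round(1),ys.mean().round(1))
E
```

```text
pics
top (array([0.39986526, 0.01219929, 1.34618282]), array([ 0.09019066, -0.00386466, -0.995929  ])) 495.7288401110062
bracket 0.73 [167.1, 261.8, 231.2, 337.6] 199.6 300.4
bracket 0.58 [212.1, 152.1, 284.7, 226.3] 248.5 191.2
key_head 0.57 [441.4, 172.7, 459.2, 188.4] 449.5 181.1
key_head 0.47 [410.2, 176.6, 426.5, 186.1] 416.4 181.6
cover 0.7 [247.1, 182.2, 268.2, 199.4] 255.7 189.1
cover 0.64 [356.6, 289.9, 379.6, 303.3] 366.4 296.0
cover 0.58 [197.6, 287.7, 213.0, 309.8] 204.3 299.2
cover_tab 0.72 [247.7, 179.6, 267.9, 196.2] 255.7 188.8
cover_tab 0.61 [112.3, 181.1, 143.9, 208.9] 127.1 194.1
cover_tab 0.55 [196.4, 289.9, 217.8, 308.0] 204.1 299.5
tub 0.97 [310.6, 193.8, 346.7, 231.7] 327.3 212.1
side (array([ 0.19313909, -0.84272763,  0.84095737]), array([ 0.26800978,  0.71774881, -0.6427538 ])) 453.0086689322307
bracket 0.79 [252.3, 183.2, 325.0, 231.4] 288.8 204.2
bracket 0.79 [175.6, 276.5, 268.7, 354.6] 222.9 312.6
bracket 0.55 [132.4, 174.0, 217.5, 228.5] 175.7 201.3
key_head 0.97 [393.2, 327.2, 419.8, 364.6] 403.7 342.0
key_head 0.76 [372.3, 287.8, 392.0, 321.1] 378.6 304.2
key_head 0.4 [237.9, 125.2, 259.2, 154.5] 247.8 141.2
key_stand 0.87 [356.9, 306.0, 397.2, 341.9] 374.0 323.3
cover 0.56 [170.2, 188.7, 191.2, 203.5] 178.4 195.1
cover_tab 0.74 [356.2, 310.0, 395.0, 340.9] 374.0 323.7
cover_tab 0.53 [213.1, 299.7, 236.4, 314.2] 224.3 306.5
cover_tab 0.51 [284.3, 189.1, 299.2, 206.8] 290.6 198.3
tub 0.82 [276.6, 231.8, 322.9, 279.7] 299.7 254.9
tub 0.17 [239.0, 124.3, 258.0, 157.4] 248.0 141.1
```

View pics/top.png

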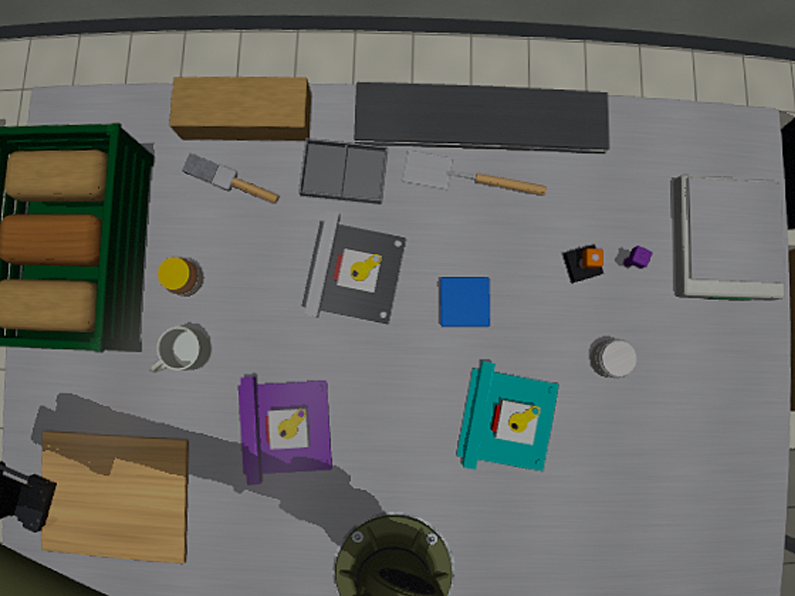

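View pics/side.png

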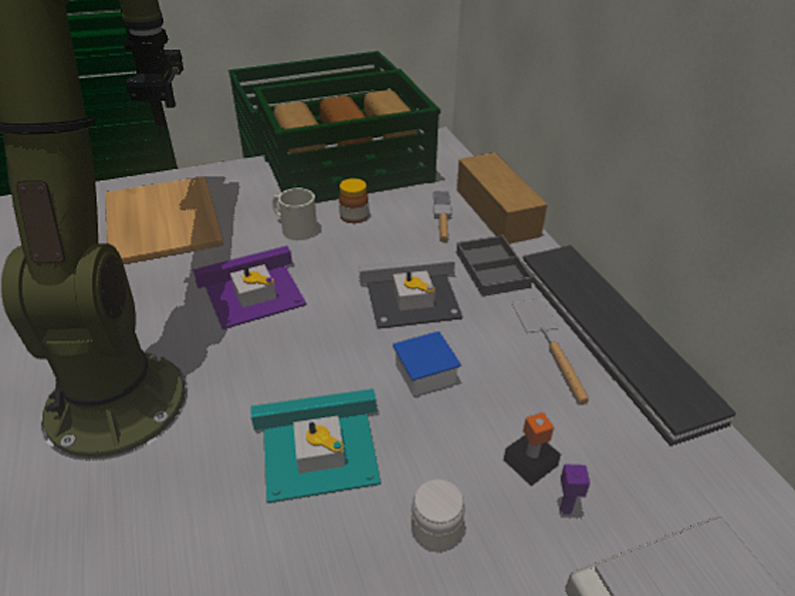

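The top view shows the dark steel bracket at about (358,271), with its cover pivot at the upper right and its tab at the lower left. The orange key is in its stand at (590,260). The purple and turquoise brackets and the purple key are decoys. Next I'll measure these more precisely.

```bash
python3 - <<'E'
from h import *
t=env.read_camera("top");s=env.read_camera("side")
def crop(p,b,f=6): return cv2.resize(p["image"][b[1]:b[3],b[0]:b[2],::-1],None,fx=f,fy=f,interpolation=cv2.INTER_CUBIC)
a=crop(t,(210,145,290,230),5);b=crop(s,(250,180,330,235),5);c=crop(t,(395,165,465,205),5);d=crop(s,(350,280,420,365),5)
W=np.zeros((900,800,3),np.uint8)
W=np.vstack([np.hstack([a,np.zeros((425,750-a.shape[1]-c.shape[1],3),np.uint8),np.vstack([c,np.zeros((225,350,3),np.uint8)])]),np.hstack([np.vstack([b,np.zeros((150,400,3),np.uint8)]),d])]) if 0 else None
def pad(i,h,w): 
    o=np.zeros((h,w,3),np.uint8);o[:i.shape[0],:i.shape[1]]=i;return o
W=np.vstack([np.hstack([pad(a,430,410),pad(d,430,360)])]);cv2.imwrite("pics/c1.png",W)
def mask(p,f):
    h=cv2.cvtColor(p["image"],cv2.COLOR_RGB2HSV).astype(int);return f(h[...,0],h[...,1],h[...,2]).astype(np.uint8)
def comps(p,m,b):
    z=np.zeros_like(m);z[b[1]:b[3],b[0]:b[2]]=1
    n,l,st,ce=cv2.connectedComponentsWithStats(m*z)
    return [(st[i][4],ce[i].round(2),l==i) for i in range(1,n) if st[i][4]>8]
orange=lambda h,s,v:(h<14)&(s>150)&(v>90)
for p,b in((t,(390,160,470,205)),(s,(350,280,425,365))):
  for a_,c_,m in comps(p,mask(p,orange),b): print("orange",a_,c_, cv2.minAreaRect(np.argwhere(m)[:,::-1].astype(np.float32)))
yel=lambda h,s,v:(h>18)&(h<35)&(s>120)&(v>80)
white=lambda h,s,v:(s<40)&(v>185)
for n,f in(("yel",yel),("white",white)):
 for p,b in((t,(225,160,285,220)),(s,(270,185,315,225))):
  for a_,c_,m in comps(p,mask(p,f),b): print(n,a_,c_, cv2.minAreaRect(np.argwhere(m)[:,::-1].astype(np.float32)))
E
```

```text
orange 11 [418.   186.91] ((417.9554443359375, 186.94554138183594), (10.049875259399414, 0.8955334424972534), 5.710592269897461)
orange 151 [379.44 298.26] ((379.4500427246094, 297.8500061035156), (13.281566619873047, 15.495161056518555), 71.56504821777344)
yel 192 [256.01 188.26] ((256.5000305175781, 186.50001525878906), (12.727922439575195, 24.041629791259766), 45.0)
yel 117 [293.77 199.92] ((295.2106628417969, 199.58706665039062), (21.061840057373047, 8.394755363464355), 12.994616508483887)
```

View pics/c1.png

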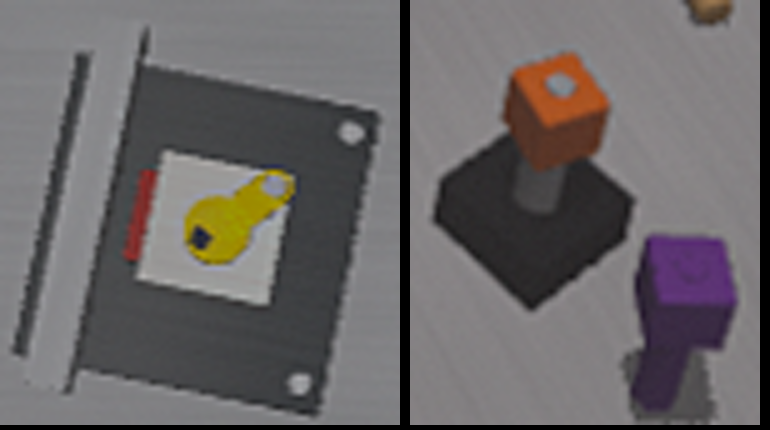

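```bash
python3 - <<'E'
from h import *
from scipy.optimize import least_squares
t=env.read_camera("top");s=env.read_camera("side")
f=lambda c,o:(np.array(c)+.5)/5-.5+np.array(o)
hub=[f(c,(210,145)) for c in[(162,150),(297,175),(270,304),(136,279)]]
pl=[f(c,(210,145)) for c in[(380,112),(318,415)]]
# corner order: image TL=(+x,+y), TR=(+x,-y), BR=(-x,-y), BL=(-x,+y)
H=[(.035,.035,.045),(.035,-.035,.045),(-.035,-.035,.045),(-.035,.035,.045)];P=[(.085,-.085,.008),(-.085,-.085,.008)]
def w(q,X):
    c,s_=np.cos(q[2]),np.sin(q[2]);return (q[0]+c*X[0]-s_*X[1],q[1]+s_*X[0]+c*X[1],X[2])
r=least_squares(lambda q:np.concatenate([proj(t,w(q,X))-u for X,u in zip(H+P,hub+pl)]),[.6,.06,-.2])
q=r.x;print("bracket",q,np.degrees(q[2]),r.fun.round(2))
for n,u,z in(("piv",(276,186),.05),("tabtop",(201,238),.068)): 
    X=atz(t,f(u,(210,145)),z);print(n,X)
c,s_=np.cos(q[2]),np.sin(q[2])
pv=np.array(w(q,(.038/2**.5,-.038/2**.5,.045)));X=atz(t,f((201,238),(210,145)),.066)
a=np.degrees(np.arctan2(*(X-pv)[[1,0]]))-np.degrees(q[2]);print("pivot",pv,"cover deg",(a-135)%360,np.linalg.norm((X-pv)[:2]))
# key
h=cv2.cvtColor(t["image"],cv2.COLOR_RGB2HSV).astype(int)
m=(h[...,0]<20)&(h[...,1]>90)&(h[...,2]>60);z=np.zeros_like(m);z[165:205,400:440]=1
ys,xs=np.nonzero(m&z);print(len(xs),xs.min(),xs.max(),ys.min(),ys.max())
save(t,"kt.png",(385,160,465,210),8)
print("side predict hub", [proj(s,w(q,X)).round(1) for X in H])
E
```

```text
bracket [ 0.5695885   0.08454798 -0.17239891] -9.877729900009278 [-0.9  -0.28 -2.11 -0.14 -2.02 -0.2  -1.14 -0.42  3.13  0.38  3.21  0.66]
piv [0.59090687 0.04927855 0.05      ]
tabtop [0.559924   0.08693817 0.068     ]
pivot [0.59145078 0.05346679 0.045     ] cover deg 7.836384066652187 0.04589537637401244
137 411 424 175 187
side predict hub [array([299.6, 189.6]), array([305. , 204.7]), array([280.1, 207.5]), array([275.8, 192.1])]
```

View pics/kt.png

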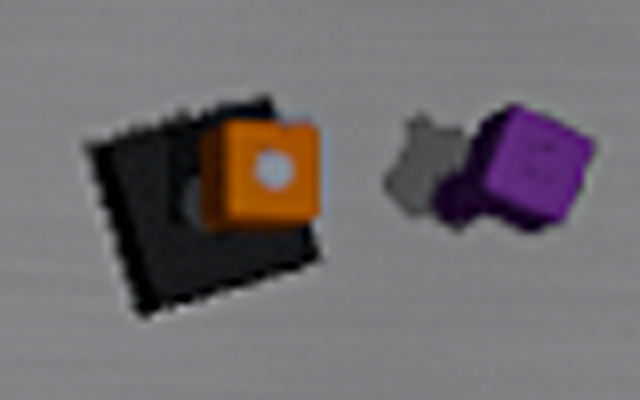

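The top crop shows the orange head's top face spanning (225–320, 122–222), roughly axis-aligned, with the disc at its middle (275,170). The stand is behind it, and the purple decoy is to the right.

```bash
python3 - <<'E'
from h import *
from scipy.optimize import least_squares
t=env.read_camera("top");s=env.read_camera("side")
f=lambda c,o,k=5:(np.array(c)+.5)/k-.5+np.array(o)
hub=[f(c,(210,145)) for c in[(162,150),(297,175),(270,304),(136,279)]]
H=[(.035,.035,.045),(.035,-.035,.045),(-.035,-.035,.045),(-.035,.035,.045)]
def w(q,X):
    c,s_=np.cos(q[2]),np.sin(q[2]);return (q[0]+c*X[0]-s_*X[1],q[1]+s_*X[0]+c*X[1],X[2])
r=least_squares(lambda q:np.concatenate([proj(t,w(q,X))-u for X,u in zip(H,hub)]),[.6,.06,-.2])
q=r.x;print("bracket",q,np.degrees(q[2]),r.fun.round(2))
pv=np.array(w(q,(.038/2**.5,-.038/2**.5,.045)));X=atz(t,f((201,238),(210,145)),.067)
a=np.degrees(np.arctan2(*(X-pv)[[1,0]]))-np.degrees(q[2]);print("pivot",pv,"tab",X,"cover deg",(a-135)%360,np.linalg.norm((X-pv)[:2]))
kt=f((275,170),(385,160),8);ks=f((150,85),(350,280))
print("key z",atz(t,kt,.1),atz(s,ks,.1),tri(t,kt,s,ks))
for c in[(230,122),(320,122),(318,220),(228,219)]: print(atz(t,f(c,(385,160),8),.1))
print([atz(s,f(c,(350,280)),.1) for c in[(102,75),(162,53),(199,102),(138,125)]])
im=cv2.cvtColor(s["image"],cv2.COLOR_RGB2GRAY)
# side check of hub
v=s["image"][178:236,248:332,::-1].copy();v=cv2.resize(v,None,fx=7,fy=7,interpolation=cv2.INTER_CUBIC)
for X in H:
    u=(proj(s,w(q,X))-(248,178)+.5)*7-.5;cv2.circle(v,tuple(int(a) for a in u),3,(0,255,0),1)
k=cv2.resize(s["image"][300:330,365:395,::-1],None,fx=7,fy=7,interpolation=cv2.INTER_CUBIC)
o=np.zeros((406,800,3),np.uint8);o[:,:588]=v;o[:210,590:800]=cv2.convertScaleAbs(k,alpha=2);cv2.imwrite("pics/sd.png",o)
ob=env.get_obs();print(ob)
E
```

```text
bracket [ 0.56899136  0.08043038 -0.1635243 ] -9.369251987466534 [ 0.5   0.07 -0.66 -0.01 -0.33 -0.03  0.49 -0.02]
pivot [0.59112861 0.04954443 0.045     ] tab [0.56004922 0.08699665 0.067     ] cover deg 4.056540442285694 0.04866823576241651
key z [ 0.59795289 -0.34898428  0.1       ] [ 0.60030977 -0.348394    0.1       ] (array([ 0.59864264, -0.34903775,  0.10124953]), np.float64(0.0018975839063057494))
[ 0.61311822 -0.33413054  0.1       ]
[ 0.61415441 -0.36410459  0.1       ]
[ 0.58212843 -0.36320288  0.1       ]
[ 0.58150195 -0.33332395  0.1       ]
[array([ 0.58408476, -0.33685345,  0.1       ]), array([ 0.61369778, -0.33507473,  0.1       ]), array([ 0.61489959, -0.36317307,  0.1       ]), array([ 0.58524268, -0.36495315,  0.1       ])]
{'time_s': 1.1, 'qpos': array([-72.87304195,  18.39272314,  -4.01469837,  83.11092591,
         1.29312653,  78.54227254,  -3.26088498]), 'joint_velocities': array([-0.02253062,  0.02740554,  0.02870841, -0.10852643,  0.01543606,
       -0.00395351,  0.01600082]), 'effort': array([-5.16547934e-04, -4.91127598e+01, -4.03663740e-01, -3.12781656e+01,
       -6.37319474e-02,  3.38548631e-02,  3.18201648e-05]), 'tool_pos': array([0.18266933, 0.62378717, 0.22254764]), 'tool_rot': array([-1.79999108e+02,  1.58266395e-03,  1.63679326e+02]), 'force': array([-0.40176351, -0.40423036,  0.14877543]), 'wrist_torque': array([0.04976349, 0.0376081 , 0.04538153]), 'grip_width': 0.08690373639183638}
```

View pics/sd.png

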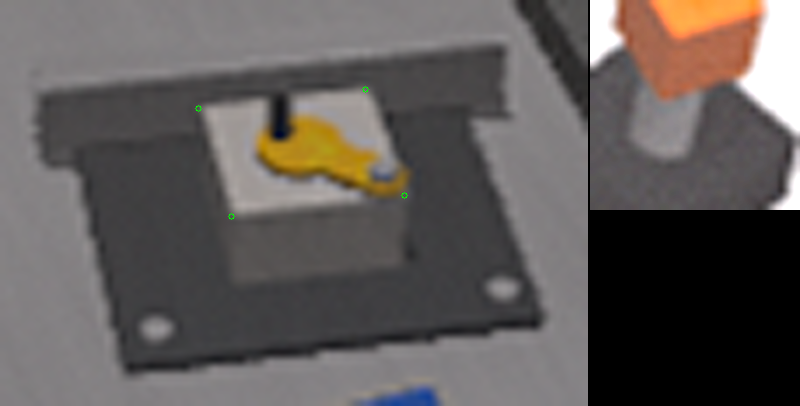

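The side-view crop agrees with the hub fit to within 1–2 mm. Estimates so far:

| Item | Position / angle |
|---|---|
| Screw axis | (0.570, 0.080) |
| Bracket yaw | −9.4° |
| Tab | (0.560, 0.087) |
| Key | (0.599, −0.349) |

I'll go to the tab first.

Emit:
{"method": "apply_moves", "body": {
  "targets": [
    [[27, -38, 0], [0, 0, -0.07]],
    [[54, -77, 0], [0, 0, -0.15]],
    [[81, -115, 0], [0, 0, -0.22]],
    [[108, -154, 0], [0, 0, -0.3]],
    [[135, -192, 0], [0, 0, -0.37]],
    [[162, -230, 0], [0, 0, -0.45]],
    [[189, -269, 0], [0, 0, -0.52]],
    [[216, -307, 0], [0, 0, -0.59]]
  ],
  "hand": 40
}}

```text
time_s: 1.9
tool_pos: [0.3995, 0.3151, 0.223]
tool_rot: [179.9, -0.0, 129.7]
force: [0.5, 0.5, 0.3]
grip_width: 0.041
```

Emit:
{"method": "apply_moves", "body": {
  "targets": [
    [[27, -38, 0], [0, 0, 0]],
    [[54, -77, 0], [0, 0, 0]],
    [[81, -115, -20], [0, 0, 0]],
    [[108, -154, -40], [0, 0, 0]],
    [[135, -192, -70], [0, 0, 0]],
    [[162, -230, -100], [0, 0, 0]],
    [[162, -230, -110], [0, 0, 0]],
    [[162, -230, -110], [0, 0, 0]]
  ]
}}

```text
time_s: 2.7
tool_pos: [0.5596, 0.0836, 0.11]
tool_rot: [-179.7, -0.0, 129.6]
force: [-1.1, 0.2, -0.5]
grip_width: 0.0401
```

```bash
python3 - <<'E'
from h import *
o=env.get_obs();print(o)
t=env.read_camera("top");s=env.read_camera("side")
a=cv2.resize(t["image"][130:230,200:300,::-1],None,fx=4,fy=4,interpolation=cv2.INTER_CUBIC);b=cv2.resize(s["image"][150:250,240:340,::-1],None,fx=4,fy=4,interpolation=cv2.INTER_CUBIC)
cv2.imwrite("pics/p1.png",np.hstack([a,b]))
E
```

```text
{'time_s': 2.7, 'qpos': array([-34.53929709,  13.86275494,  26.60163978, 103.86350172,
        -6.71554065,  64.11592865,  33.97214464]), 'joint_velocities': array([-2.22679607, -2.78049754, -2.66444944, -1.55182602, -0.47378528,
        2.17673822, -1.74376937]), 'effort': array([  1.1214583 , -37.49805808,   4.43639919, -28.84104788,
         0.05152226,  -0.34869452,   0.23937866]), 'tool_pos': array([0.5596239 , 0.08364129, 0.11004529]), 'tool_rot': array([-1.79710133e+02, -3.44768273e-02,  1.29610770e+02]), 'force': array([-1.06449531,  0.21951543, -0.49872812]), 'wrist_torque': array([-0.01163122,  0.00150079, -0.02052309]), 'grip_width': 0.04011524854835734}
```

Emit:
{"method": "apply_moves", "body": {
  "targets": [
    [[1, 2, -25], [0, 0, 0]],
    [[1, 2, -45], [0, 0, 0]],
    [[1, 2, -55], [0, 0, 0]],
    [[1, 2, -55], [0, 0, 0]]
  ]
}}

```text
time_s: 3.2
tool_pos: [0.5608, 0.0904, 0.0574]
tool_rot: [-180.0, -0.1, 130.0]
force: [-0.5, 0.5, 0.3]
grip_width: 0.0397
```

Emit:
{"method": "apply_moves", "body": {
  "targets": [
    [[0, 0, 0], [0, 0, 0]],
    [[0, 0, 0], [0, 0, 0]],
    [[0, 0, 0], [0, 0, 0]],
    [[0, 0, 0], [0, 0, 0]]
  ],
  "hand": 15,
  "squeeze": 5
}}

```text
time_s: 3.6
tool_pos: [0.5621, 0.0889, 0.0583]
tool_rot: [179.9, 0.0, 129.9]
force: [-0.1, -1.0, 0.0]
grip_width: 0.0187
```

View pics/p1.png

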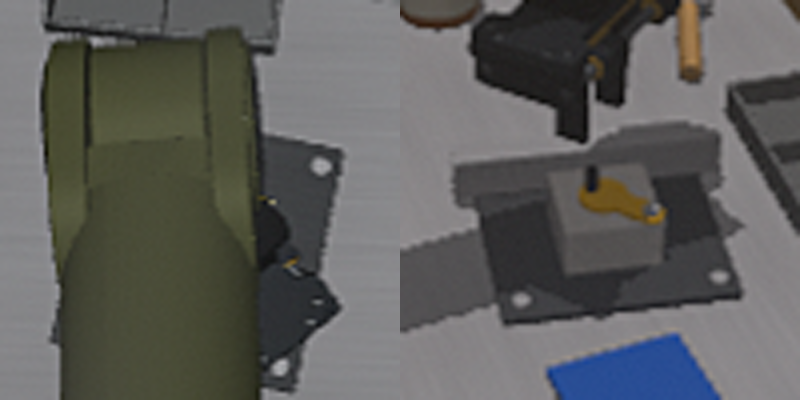

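The fingers straddle the tab. I'll drag it round the pivot.

Emit:
{"method": "apply_moves", "body": {
  "targets": [
    [[-5, -5, -1], [0, 0, 0.13]],
    [[-9, -10, -2], [0, 0, 0.26]],
    [[-12, -16, -2], [0, 0, 0.39]],
    [[-15, -22, -2], [0, 0, 0.52]],
    [[-16.5, -28.5, -2], [0, 0, 0.65]],
    [[-17, -35, -2], [0, 0, 0.78]],
    [[-17, -42, -2], [0, 0, 0.91]],
    [[-16, -48.5, -2], [0, 0, 1.04]]
  ]
}}

```text
time_s: 4.4
tool_pos: [0.5452, 0.0406, 0.0557]
tool_rot: [179.9, -0.0, -170.2]
force: [-1.0, 2.1, 1.2]
grip_width: 0.0147
```

Emit:
{"method": "apply_moves", "body": {
  "targets": [
    [[2, -6.5, 0], [0, 0, 0.13]],
    [[5, -12.5, 0], [0, 0, 0.26]],
    [[9, -18, 0], [0, 0, 0.39]],
    [[9, -18, 0], [0, 0, 0.39]]
  ]
}}

```text
time_s: 4.8
tool_pos: [0.5549, 0.0213, 0.0557]
tool_rot: [-180.0, 0.0, -148.3]
force: [-0.2, 0.1, 0.0]
grip_width: 0.0152
```

Emit:
{"method": "apply_moves", "body": {
  "targets": [
    [[0, 0, 0], [0, 0, 0]],
    [[0, 0, 0], [0, 0, 0]],
    [[0, 0, 30], [0, 0, 0]],
    [[0, 0, 70], [0, 0, 0]],
    [[0, -40, 110], [0, 0, 0]],
    [[10, -90, 130], [0, 0, 0]],
    [[20, -140, 130], [0, 0, 0]],
    [[20, -190, 130], [0, 0, 0]]
  ],
  "hand": 30
}}

```text
time_s: 5.6
tool_pos: [0.576, -0.1577, 0.1873]
tool_rot: [-179.9, 0.2, -148.1]
force: [0.8, 0.2, 0.2]
grip_width: 0.03
```

```bash
python3 - <<'E'
from h import *
o=env.get_obs();print(o['qpos'].round(1))
t=env.read_camera("top");s=env.read_camera("side")
a=cv2.resize(t["image"][160:220,220:280,::-1],None,fx=6.6,fy=6.6,interpolation=cv2.INTER_CUBIC);b=cv2.resize(s["image"][175:235,260:320,::-1],None,fx=6.6,fy=6.6,interpolation=cv2.INTER_CUBIC)
cv2.imwrite("pics/p2.png",np.hstack([a,b]))
E
```

```text
[ -8.   13.3  24.3  94.8  -5.8  72.8 139.3]
```

View pics/p2.png

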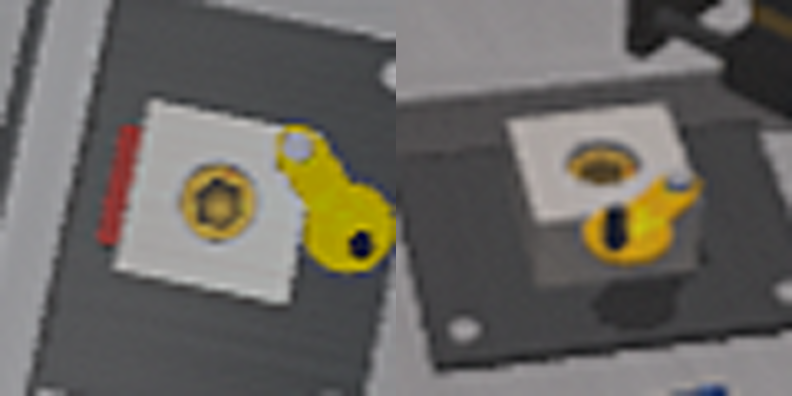

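The cover is clear: the brass screw shows at (218,203) in the left crop, and a faint red mark shows up and to the right of it. I'll measure both numerically while moving to the key.

```bash
cat > scr.py <<'E'
from h import *
t=env.read_camera("top");s=env.read_camera("side")
for p,b,n in((t,(240,178,266,202),"top"),(s,(280,192,300,207),"side")):
    im=p["image"][b[1]:b[3],b[0]:b[2]].astype(int);S=im.max(2)-im.min(2)
    m=((S>45)&(im[...,0]>60)).astype(np.uint8)
    nn,l,st,ce=cv2.connectedComponentsWithStats(m);i=1+st[1:,4].argmax()
    pts=np.argwhere(l==i)[:,::-1];e=cv2.minAreaRect(cv2.convexHull(pts.astype(np.float32)))
    hull=cv2.convexHull(pts.astype(np.int32));M=cv2.moments(hull);c=np.array([M['m10'],M['m01']])/M['m00']+b[:2]
    X=atz(p,c,.039);print(n,st[i],c,X.round(4),"rectc",atz(p,np.array(e[0])+b[:2],.039).round(4))
    red=im[...,0]-im[...,1]-0.35*im[...,0]
    idx=np.dstack(np.unravel_index(np.argsort(-(im[...,0]-im[...,1]).ravel())[:8],im.shape[:2]))[0]
    for y,x in idx: print((x+b[0],y+b[1]),im[y,x],(atz(p,(x+b[0],y+b[1]),.039)-X)[:2].round(4))
E
python3 scr.py
```

```text
top [ 7  7 12 11 82] [252.57714286 190.08761905] [0.5694 0.0814 0.039 ] rectc [0.5696 0.0816 0.039 ]
(np.int64(240), np.int64(180)) [137  43  43] [0.0262 0.0344]
(np.int64(240), np.int64(179)) [128  46  44] [0.0289 0.0345]
(np.int64(240), np.int64(181)) [137  55  52] [0.0235 0.0343]
(np.int64(240), np.int64(182)) [140  71  68] [0.0208 0.0343]
(np.int64(254), np.int64(186)) [171 116  51] [ 0.0111 -0.0034]
(np.int64(240), np.int64(184)) [137  91  89] [0.0155 0.0341]
(np.int64(255), np.int64(186)) [161 117  49] [ 0.0111 -0.0061]
(np.int64(240), np.int64(183)) [139  95  93] [0.0182 0.0342]
side [ 6  6 10  4 26] [290.65333333 199.54666667] [0.5718 0.0858 0.039 ] rectc [0.5715 0.0862 0.039 ]
(np.int64(297), np.int64(205)) [193 140   7] [ 0.0079 -0.0287]
(np.int64(299), np.int64(206)) [192 141  19] [ 0.0115 -0.0347]
(np.int64(295), np.int64(200)) [148  97  39] [ 0.0108 -0.0061]
(np.int64(299), np.int64(204)) [195 144  12] [ 0.0148 -0.0265]
(np.int64(298), np.int64(205)) [192 142  15] [ 0.0105 -0.0297]
(np.int64(299), np.int64(205)) [192 143  19] [ 0.0131 -0.0306]
(np.int64(299), np.int64(203)) [198 149   6] [ 0.0165 -0.0224]
(np.int64(298), np.int64(204)) [191 143  14] [ 0.0122 -0.0256]
```

Emit:
{"method": "apply_moves", "body": {
  "targets": [
    [[5, -40, 0], [0, 0, -0.13]],
    [[10, -80, 0], [0, 0, -0.27]],
    [[15, -120, 0], [0, 0, -0.4]],
    [[20, -160, 0], [0, 0, -0.52]],
    [[23, -190, 0], [0, 0, -0.52]],
    [[23, -191, 0], [0, 0, -0.52]],
    [[23, -191, 0], [0, 0, -0.52]]
  ],
  "hand": 60
}}

```text
time_s: 6.5
tool_pos: [0.5978, -0.3462, 0.1847]
tool_rot: [179.9, -0.0, -177.9]
force: [1.2, 0.1, 0.0]
grip_width: 0.0596
```

Emit:
{"method": "apply_moves", "body": {
  "targets": [
    [[1, -2, -30], [0, 0, -0.02]],
    [[1, -2, -60], [0, 0, -0.02]],
    [[1, -2, -90], [0, 0, -0.02]],
    [[1, -2, -110], [0, 0, -0.02]],
    [[1, -2, -115], [0, 0, -0.02]],
    [[1, -2, -115], [0, 0, -0.02]],
    [[1, -2, -115], [0, 0, -0.02]]
  ],
  "hand": 52
}}

```text
time_s: 7.2
tool_pos: [0.5996, -0.3491, 0.072]
tool_rot: [-180.0, 0.1, -179.0]
force: [0.2, -0.1, 0.3]
grip_width: 0.052
```

Emit:
{"method": "apply_moves", "body": {
  "targets": [
    [[0, 0, 0], [0, 0, 0]],
    [[0, 0, 0], [0, 0, 0]],
    [[0, 0, 0], [0, 0, 0]],
    [[0, 0, 0], [0, 0, 0]],
    [[0, 0, 0], [0, 0, 0]],
    [[0, 0, 0], [0, 0, 0]]
  ],
  "hand": 20,
  "squeeze": 35
}}

```text
time_s: 7.8
tool_pos: [0.5986, -0.35, 0.071]
tool_rot: [-180.0, 0.0, -179.1]
force: [0.4, 1.2, 4.0]
grip_width: 0.0316
```

```bash
python3 - <<'E'
from h import *
o=env.get_obs();print(o['tool_pos'],o['tool_rot'],o['force'],o['wrist_torque'],o['grip_width'],o['qpos'].round(1))
t=env.read_camera("top");s=env.read_camera("side")
a=cv2.resize(t["image"][140:220,390:470,::-1],None,fx=5,fy=5,interpolation=cv2.INTER_CUBIC);b=cv2.resize(s["image"][270:350,345:425,::-1],None,fx=5,fy=5,interpolation=cv2.INTER_CUBIC)
cv2.imwrite("pics/p3.png",np.hstack([a,b]))
E
```

```text
[ 0.59858451 -0.35001552  0.07103315] [-1.79993786e+02  4.57341995e-02 -1.79130937e+02] [0.41703997 1.22314158 3.97785495] [0.20422931 0.14256341 0.021945  ] 0.0315666545673174 [  6.   31.9  30.6  86.9 -17.2  65.8 130.7]
```

View pics/p3.png

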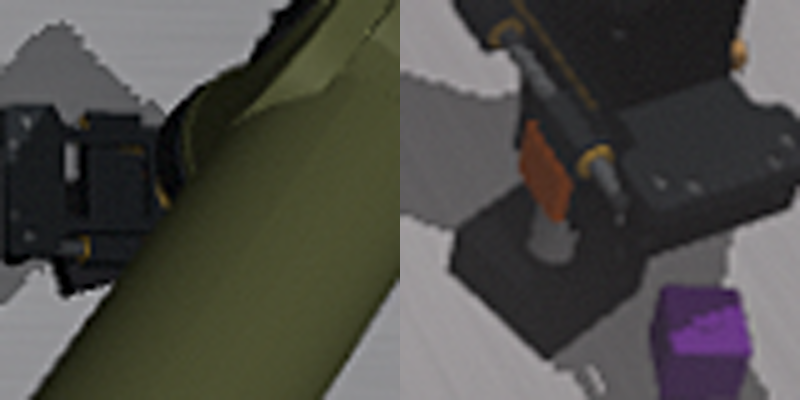

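The key is gripped: opening 31.6 mm, head between the pads. I'll lift it and bring it nearer the side camera to read the hex facets, which settles the 90° ambiguity.

Emit:
{"method": "apply_moves", "body": {
  "targets": [
    [[0, 0, 15], [0, 0, 0]],
    [[0, 0, 40], [0, 0, 0]],
    [[0, 0, 80], [0, 0, 0]],
    [[-20, 0, 125], [0, 0, 0]],
    [[-50, 0, 170], [0, 0, 0]],
    [[-80, 0, 210], [0, 0, 0]],
    [[-80, 0, 230], [0, 0, 0]],
    [[-80, 0, 230], [0, 0, 0]]
  ]
}}

```text
time_s: 8.7
tool_pos: [0.5183, -0.3519, 0.3057]
tool_rot: [-179.8, 0.4, -179.2]
force: [0.9, -0.4, -0.7]
grip_width: 0.0317
```

```bash
python3 - <<'E'
from h import *
o=env.get_obs();print(o['tool_pos'],o['tool_rot'],o['force'],o['grip_width'])
s=env.read_camera("side")
c=proj(s,o['tool_pos']-[0,0,.03]);print(c)
x,y=[int(v) for v in c]
save(s,"p4.png",(x-35,y-40,x+35,y+40),7)
g=cv2.cvtColor(s["image"],cv2.COLOR_RGB2GRAY)
for yy in range(y-4,y+14,3): print(yy,x-12,g[yy,x-12:x+14])
E
```

```text
[ 0.51825517 -0.35188417  0.30566918] [-179.80711452    0.42502382 -179.24798626] [ 0.86724957 -0.43802797 -0.67827362] 0.031669661281620284
[354.57795256 246.88767767]
242 342 [151 152 150 148 149 149 149 155 130  73  55  60  63  66  59  41  37  41
  38  37  35  33  28  26  50  55]
245 342 [150 150 151 151 149 148 151 158 122  56  65  69  73  74  75  74  68  71
  65 105 149 157 153 150 148 147]
248 342 [148 148 148 150 151 149 153 139  93  62  70  73  75  74  77  77  76  74
  73 123 152 147 146 147 148 147]
251 342 [149 148 148 147 149 151 157 122  62  68  72  76  76  78  77  77  76  69
 104 144 152 147 145 146 145 147]
254 342 [146 147 146 147 147 149 144 104  62  72  77  77  79  78  77  78  75  70
 120 152 148 149 148 146 145 145]
257 342 [147 145 146 147 148 153 129  78  66  75  78  76  77  78  78  76  67 100
 141 147 144 144 146 146 148 145]
```

View pics/p4.png

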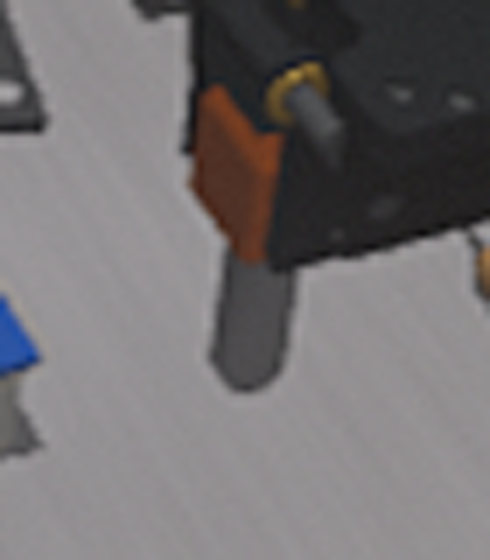

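The bar hangs straight and in shadow, with no facet edges visible. Its measured width of about 10.8 px fits the head's x axis at about 0°, since that predicts about 10.9 px against about 9.8 px for the other case. I'll check by rotating by the planned −22° and measuring again.

Emit:
{"method": "apply_moves", "body": {
  "targets": [
    [[0, 0, 0], [0, 0, -0.13]],
    [[0, 0, 0], [0, 0, -0.26]],
    [[0, 0, 0], [0, 0, -0.385]],
    [[0, 0, 0], [0, 0, -0.385]],
    [[0, 0, 0], [0, 0, -0.385]]
  ]
}}

```text
time_s: 9.25
tool_pos: [0.5183, -0.3491, 0.2986]
tool_rot: [180.0, -0.2, 159.0]
force: [-0.2, 0.5, -1.4]
grip_width: 0.0314
```

```bash
python3 - <<'E'
from h import *
o=env.get_obs();print(o['tool_pos'],o['tool_rot'],o['qpos'].round(1))
W=[]
for k in range(3):
    s=env.read_camera("side")
    c=proj(s,o['tool_pos']-[0,0,.03]);x,y=[int(v) for v in c]
    g=cv2.cvtColor(s["image"],cv2.COLOR_RGB2GRAY).astype(float)
    for yy in range(y-1,y+9):
        r=g[yy,x-14:x+14];bg=148;W.append(np.clip((bg-r)/(bg-76),0,1).sum())
    if k==0:
      for yy in(y,y+4,y+8):print(g[yy,x-14:x+14].astype(int))
print(np.reshape(W,(3,10)).round(2).mean(0))
E
```

```text
[ 0.51829686 -0.34908516  0.29856939] [ 1.79997077e+02 -1.69194127e-01  1.59027583e+02] [  1.4  16.   38.1  81.1  -9.7  86.4 108. ]
[145 149 147 146 146 147 147 149 149 155 119  55  65  70  72  71  73  75
  76  73  76 125 152 147 146 145 147 146]
[144 144 145 147 146 145 147 146 152 124  64  67  71  73  73  73  76  77
  75  66 116 153 150 148 147 143 144 143]
[143 144 144 144 144 145 147 150 142 100  64  72  74  74  77  77  77  77
  66 101 140 147 144 143 144 145 146 145]
[10.74333333 11.00333333 11.11       10.93333333 11.06666667 11.19333333
 11.2        11.23       11.23333333 11.15666667]
```

The width dropped (11.05 → 10.7 px), which supports the first reading of the key's x axis, so I'll carry it to the socket at this yaw.

Emit:
{"method": "apply_moves", "body": {
  "targets": [
    [[6, 45, 0], [0, 0, 0]],
    [[12, 90, 0], [0, 0, 0]],
    [[18, 135, -10], [0, 0, 0]],
    [[24, 180, -20], [0, 0, 0]],
    [[30, 225, -30], [0, 0, 0]],
    [[36, 270, -40], [0, 0, 0]],
    [[42, 315, -60], [0, 0, 0]],
    [[46, 350, -80], [0, 0, 0]]
  ]
}}

```text
time_s: 10.2
tool_pos: [0.5646, 0.0037, 0.2202]
tool_rot: [179.9, 0.0, 159.0]
force: [1.1, 0.3, -2.7]
grip_width: 0.0317
```

Emit:
{"method": "apply_moves", "body": {
  "targets": [
    [[4, 45, -20], [0, 0, 0]],
    [[6, 75, -50], [0, 0, 0]],
    [[6, 79, -75], [0, 0, 0]],
    [[6, 79, -85], [0, 0, 0]],
    [[6, 79, -85], [0, 0, 0]],
    [[6, 79, -85], [0, 0, 0]]
  ]
}}

```text
time_s: 10.8
tool_pos: [0.5712, 0.0776, 0.1366]
tool_rot: [180.0, 0.1, 158.7]
force: [-0.3, 0.3, -0.4]
grip_width: 0.0319
```

```bash
python3 - <<'E'
from h import *
o=env.get_obs();print(o['tool_pos'],o['tool_rot'],o['force'],o['wrist_torque'],o['qpos'].round(1))
s=env.read_camera("side");t=env.read_camera("top")
P=o['tool_pos']
b=(245,140,345,240);f=5
v=cv2.resize(s["image"][b[1]:b[3],b[0]:b[2],::-1],None,fx=f,fy=f,interpolation=cv2.INTER_CUBIC)
for X,c in(((P[0],P[1],P[2]-.065),(0,255,0)),((.57,.0805,.039),(255,0,255))):
    u=(proj(s,X)-b[:2]+.5)*f-.5;cv2.circle(v,tuple(int(round(a)) for a in u),3,c,1)
cv2.imwrite("pics/p5.png",v)
E
```

```text
[0.57116627 0.0775532  0.13664086] [1.79971103e+02 9.73022764e-02 1.58695388e+02] [-0.31524657  0.31263134 -0.42113285] [-0.01447857 -0.10900017  0.00138519] [-28.8  13.   21.1 101.   -5.   66.9  62.4]
```

View pics/p5.png

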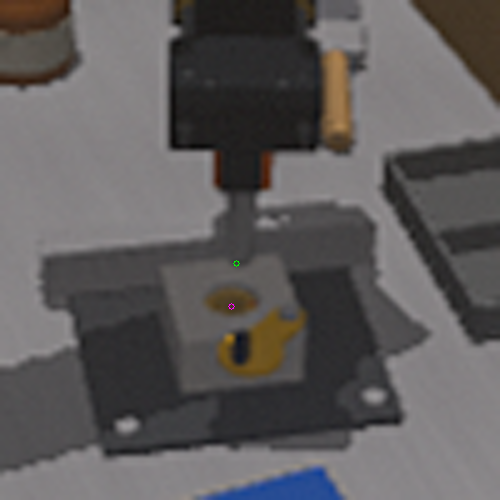

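The side view shows the key hanging over the hub with its tip at (237,258) and the recess centred at (231,300). The predicted points for both are off by the same small amount, so their relative position holds. I'll centre and descend.

Emit:
{"method": "apply_moves", "body": {
  "targets": [
    [[-1, 2, -10], [0, 0, 0]],
    [[-1, 3, -20], [0, 0, 0]],
    [[-1, 3, -27], [0, 0, 0]],
    [[-1, 3, -30], [0, 0, 0]],
    [[-1, 3, -30], [0, 0, 0]],
    [[-1, 3, -30], [0, 0, 0]]
  ]
}}

```text
time_s: 11.5
tool_pos: [0.5694, 0.0821, 0.1055]
tool_rot: [180.0, 0.0, 158.8]
force: [0.4, 0.8, -1.0]
grip_width: 0.0321
```

Emit:
{"method": "apply_moves", "body": {
  "targets": [
    [[0, 0, -2], [0, 0, 0]],
    [[0, 0, -4], [0, 0, 0]],
    [[0, 0, -6], [0, 0, 0]],
    [[0, 0, -7], [0, 0, 0]],
    [[0, 0, -7], [0, 0, 0]]
  ]
}}

```text
time_s: 12.0
tool_pos: [0.5691, 0.082, 0.0982]
tool_rot: [-180.0, -0.0, 158.8]
force: [-0.1, 0.2, -1.6]
grip_width: 0.0315
```

Emit:
{"method": "apply_moves", "body": {
  "targets": [
    [[0, 0, -2], [0, 0, 0]],
    [[0, 0, -4], [0, 0, 0]],
    [[0, 0, -5], [0, 0, 0]],
    [[0, 0, -5], [0, 0, 0]]
  ]
}}

```text
time_s: 12.4
tool_pos: [0.5702, 0.0818, 0.0967]
tool_rot: [179.9, 0.1, 158.8]
force: [-5.0, -1.6, 14.8]
grip_width: 0.0317
```

Emit:
{"method": "apply_moves", "body": {
  "targets": [
    [[-1, -0.5, 2], [0, 0, 0]],
    [[-2, -1, 2], [0, 0, 0]],
    [[-2, -1, 0], [0, 0, 0]],
    [[-2, -1, -1], [0, 0, 0]],
    [[-2, -1, -1], [0, 0, 0]]
  ]
}}

```text
time_s: 12.9
tool_pos: [0.5676, 0.0808, 0.0919]
tool_rot: [-180.0, 0.0, 158.8]
force: [3.2, -0.8, -2.0]
grip_width: 0.0317
```

It slid in, so lateral offset was the cause. Continuing down.

Emit:
{"method": "apply_moves", "body": {
  "targets": [
    [[0.5, 0, -2], [0, 0, 0]],
    [[0.5, 0, -4], [0, 0, 0]],
    [[0.5, 0, -6], [0, 0, 0]],
    [[0.5, 0, -7], [0, 0, 0]],
    [[0.5, 0, -7], [0, 0, 0]]
  ]
}}

```text
time_s: 13.4
tool_pos: [0.5678, 0.0811, 0.0852]
tool_rot: [-180.0, 0.0, 158.8]
force: [2.2, -0.8, -2.7]
grip_width: 0.0317
```

Emit:
{"method": "apply_moves", "body": {
  "targets": [
    [[0, 0, -1.5], [0, 0, 0]],
    [[0, 0, -3], [0, 0, 0]],
    [[0, 0, -4], [0, 0, 0]],
    [[0, 0, -4], [0, 0, 0]]
  ]
}}

```text
time_s: 13.8
tool_pos: [0.5683, 0.081, 0.0837]
tool_rot: [179.9, 0.0, 158.8]
force: [-1.7, -1.6, 11.8]
grip_width: 0.032
```

```bash
python3 -c "
from cell import env
o=env.get_obs();print(o['tool_pos'],o['tool_rot'],o['force'],o['wrist_torque'],o['qpos'].round(1))"
```

```text
[0.56827    0.08103773 0.08374956] [1.79942814e+02 3.01079104e-02 1.58803080e+02] [-1.73184072 -1.56804025 11.8210453 ] [-0.50131275  0.57069459 -0.05596037] [-28.5  15.8  20.5 104.2  -6.3  61.   63.2]
```

The key bottomed at TCP z = 83.7 mm, against 84 mm expected, with 12 N of contact force, so it is fully home. I'll ease the downward load and turn clockwise.

Emit:
{"method": "apply_moves", "body": {
  "targets": [
    [[0, 0, 2.5], [0, 0, -0.12]],
    [[0, 0, 2.5], [0, 0, -0.24]],
    [[0, 0, 2.5], [0, 0, -0.36]],
    [[0, 0, 2.5], [0, 0, -0.48]],
    [[0, 0, 2.5], [0, 0, -0.6]],
    [[0, 0, 2.5], [0, 0, -0.72]],
    [[0, 0, 2.5], [0, 0, -0.84]],
    [[0, 0, 2.5], [0, 0, -0.96]]
  ],
  "squeeze": 45
}}

```text
time_s: 14.6
tool_pos: [0.5688, 0.0815, 0.0847]
tool_rot: [179.9, -0.0, 103.6]
force: [1.7, -0.4, 1.0]
grip_width: 0.0315
```

```bash
python3 -c "
from cell import env
o=env.get_obs();print(o['tool_pos'],o['tool_rot'],o['force'],o['wrist_torque'],o['grip_width'],o['qpos'].round(1))"
```

```text
[0.56877052 0.08152046 0.08467159] [ 1.79859470e+02 -3.73786597e-03  1.03557805e+02] [ 1.74442242 -0.38443778  0.97204349] [-0.15394825 -0.81997023  0.08600721] 0.03153778722866819 [-35.2  16.4  28.4 104.4  -8.8  61.2  10. ]
```

Emit:
{"method": "apply_moves", "body": {
  "targets": [
    [[0, 0, 0], [0, 0, -0.12]],
    [[0, 0, 0], [0, 0, -0.24]],
    [[0, 0, 0], [0, 0, -0.36]],
    [[0, 0, 0], [0, 0, -0.48]],
    [[0, 0, 0], [0, 0, -0.6]],
    [[0, 0, 0], [0, 0, -0.72]],
    [[0, 0, 0], [0, 0, -0.84]],
    [[0, 0, 0], [0, 0, -0.96]]
  ]
}}

```text
time_s: 15.4
tool_pos: [0.5695, 0.0814, 0.0847]
tool_rot: [179.8, -0.2, 48.6]
force: [4.8, -0.2, -0.2]
grip_width: 0.0319
```

```bash
python3 -c "
from cell import env
o=env.get_obs();print(o['tool_pos'],o['tool_rot'],o['force'],o['wrist_torque'],o['grip_width'],o['qpos'].round(1))"
```

```text
[0.56948369 0.08143084 0.08471391] [ 1.79849004e+02 -1.64592718e-01  4.85531287e+01] [ 4.81467062 -0.1566931  -0.17775485] [-0.24660394 -1.17887041  0.13149682] 0.031894133654994876 [-42.3  17.7  36.9 104.6 -12.   61.4 -42.4]
```

Emit:
{"method": "apply_moves", "body": {
  "targets": [
    [[0.5, 0, 0], [0, 0, -0.1]],
    [[0.5, 0, 0], [0, 0, -0.2]],
    [[0.5, 0, 0], [0, 0, -0.3]],
    [[0.5, 0, 0], [0, 0, -0.38]],
    [[0.5, 0, 0], [0, 0, -0.38]]
  ]
}}

```text
time_s: 15.9
tool_pos: [0.5697, 0.0813, 0.0847]
tool_rot: [179.9, -0.2, 27.0]
force: [4.0, -1.4, 1.3]
grip_width: 0.0316
```

```bash
cat > o.py <<'E'
from cell import env
o=env.get_obs();print(o['tool_pos'].round(4),o['tool_rot'].round(2),o['force'].round(2),o['wrist_torque'].round(3),o['grip_width'].round(4),o['qpos'].round(1))
E
python3 o.py
```

```text
Traceback (most recent call last):
  File "o.py", line 2, in <module>
    o=env.get_obs();print(o['tool_pos'].round(4),o['tool_rot'].round(2),o['force'].round(2),o['wrist_torque'].round(3),o['grip_width'].round(4),o['qpos'].round(1))
                                                                                                                       ^^^^^^^^^^^^^^^^^^^^^
AttributeError: 'float' object has no attribute 'round'
```

Emit:
{"method": "apply_moves", "body": {
  "targets": [
    [[0, 0, 0], [0, 0, -0.05]],
    [[0, 0, 0], [0, 0, -0.1]],
    [[0, 0, 0], [0, 0, -0.1]]
  ]
}}

```text
time_s: 16.2
tool_pos: [0.5698, 0.0812, 0.0847]
tool_rot: [179.9, -0.2, 21.4]
force: [5.5, -1.0, 1.0]
grip_width: 0.0317
```

```bash
python3 o.py
```

```text
Traceback (most recent call last):
  File "o.py", line 2, in <module>
    o=env.get_obs();print(o['tool_pos'].round(4),o['tool_rot'].round(2),o['force'].round(2),o['wrist_torque'].round(3),o['grip_width'].round(4),o['qpos'].round(1))
                                                                                                                       ^^^^^^^^^^^^^^^^^^^^^
AttributeError: 'float' object has no attribute 'round'
```

```bash
sed -i "s/o\['grip_width'\].round(4)/o['grip_width']/" o.py; python3 o.py
```

```text
[0.5698 0.0812 0.0847] [179.94  -0.18  21.4 ] [ 5.54 -1.    1.02] [-0.386 -1.226  0.097] 0.031656973037938636 [-46.1  18.6  41.6 104.7 -13.9  61.7 -68. ]
```

Emit:
{"method": "apply_moves", "body": {
  "targets": [
    [[0.5, 0, 0], [0, 0, -0.05]],
    [[0.5, 0, 0], [0, 0, -0.08]],
    [[0.5, 0, 0], [0, 0, -0.08]]
  ]
}}

```text
time_s: 16.5
tool_pos: [0.5698, 0.0811, 0.0847]
tool_rot: [180.0, -0.1, 16.8]
force: [4.9, -1.0, 4.2]
grip_width: 0.0316
```

```bash
python3 o.py
```

```text
[0.5698 0.0811 0.0847] [ 1.7997e+02 -1.3000e-01  1.6790e+01] [ 4.88 -1.01  4.2 ] [-0.327 -1.161  0.143] 0.031637044142197195 [-46.7  18.9  42.4 104.6 -14.3  61.8 -72.2]
```

Emit:
{"method": "apply_moves", "body": {
  "targets": [
    [[0, 0, 0], [0, 0, -0.04]],
    [[0, 0, 0], [0, 0, -0.07]],
    [[0, 0, 0], [0, 0, -0.07]]
  ]
}}

```text
time_s: 16.8
tool_pos: [0.5698, 0.0811, 0.0847]
tool_rot: [180.0, -0.1, 12.8]
force: [5.9, -0.4, 3.8]
grip_width: 0.0317
```

```bash
python3 o.py
```

```text
[0.5698 0.0811 0.0847] [ 1.7998e+02 -1.3000e-01  1.2770e+01] [ 5.94 -0.42  3.79] [-0.34  -1.154  0.09 ] 0.03167581024599521 [-47.3  19.   43.1 104.6 -14.6  61.9 -76. ]
```

Emit:
{"method": "apply_moves", "body": {
  "targets": [
    [[0, 0, 0], [0, 0, -0.04]],
    [[0, 0, 0], [0, 0, -0.06]],
    [[0, 0, 0], [0, 0, -0.06]]
  ]
}}

```text
time_s: 17.1
tool_pos: [0.5698, 0.0811, 0.0846]
tool_rot: [180.0, -0.1, 9.4]
force: [5.4, -1.4, 3.0]
grip_width: 0.0321
```

```bash
python3 o.py
```

```text
[0.5698 0.0811 0.0846] [ 1.7998e+02 -1.3000e-01  9.3700e+00] [ 5.36 -1.38  2.96] [-0.375 -1.299  0.172] 0.03206252939817183 [-47.7  19.2  43.7 104.7 -14.9  61.9 -79.2]
```

Emit:
{"method": "apply_moves", "body": {
  "targets": [
    [[0, 0, 0], [0, 0, -0.05]],
    [[0, 0, 0], [0, 0, -0.1]],
    [[0, 0, 0], [0, 0, -0.1]]
  ]
}}

```text
time_s: 17.4
tool_pos: [0.5699, 0.081, 0.0845]
tool_rot: [180.0, -0.1, 3.6]
force: [5.0, -1.2, 2.4]
grip_width: 0.0316
```

```bash
python3 o.py; python3 - <<'E'
from h import *
s=env.read_camera("side")
save(s,"p6.png",(245,130,345,230),5)
E
```

```text
[0.5699 0.081  0.0845] [ 1.7998e+02 -1.3000e-01  3.6200e+00] [ 4.99 -1.21  2.38] [-0.416 -1.335  0.24 ] 0.03163017605908296 [-48.6  19.4  44.8 104.7 -15.4  62.  -84.5]
```

View pics/p6.png

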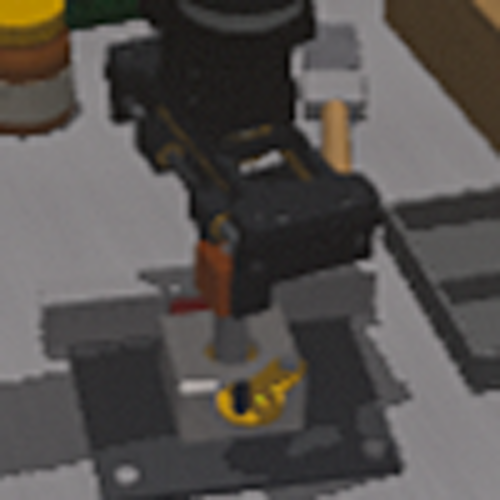

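The red jaw has moved out to the runner and torque is starting to rise (0.24 N·m). I'll continue in small steps until there is a firm stop.

Emit:
{"method": "apply_moves", "body": {
  "targets": [
    [[0, 0, 0], [0, 0, -0.04]],
    [[0, 0, 0], [0, 0, -0.07]],
    [[0, 0, 0], [0, 0, -0.07]]
  ],
  "squeeze": 60
}}

```text
time_s: 17.75
tool_pos: [0.5699, 0.081, 0.0845]
tool_rot: [180.0, -0.1, -0.4]
force: [4.6, -1.3, 1.6]
grip_width: 0.0315
```

```bash
python3 o.py
```

```text
[0.5699 0.081  0.0845] [ 1.7998e+02 -1.4000e-01 -3.7000e-01] [ 4.61 -1.27  1.62] [-0.483 -1.358  0.23 ] 0.031533056078519375 [-49.2  19.6  45.5 104.7 -15.7  62.  -88.2]
```

Emit:
{"method": "apply_moves", "body": {
  "targets": [
    [[0, 0, 0], [0, 0, -0.04]],
    [[0, 0, 0], [0, 0, -0.06]],
    [[0, 0, 0], [0, 0, -0.06]]
  ]
}}

```text
time_s: 18.05
tool_pos: [0.5699, 0.0809, 0.0845]
tool_rot: [180.0, -0.1, -3.8]
force: [4.5, -1.6, 1.5]
grip_width: 0.0315
```

```bash
python3 o.py
```

```text
[0.5699 0.0809 0.0845] [ 1.7999e+02 -1.4000e-01 -3.8000e+00] [ 4.5  -1.64  1.47] [-0.439 -1.348  0.244] 0.031455362559639315 [-49.7  19.8  46.2 104.7 -16.   62.1 -91.4]
```

Emit:
{"method": "apply_moves", "body": {
  "targets": [
    [[0, 0, 0], [0, 0, -0.04]],
    [[0, 0, 0], [0, 0, -0.07]],
    [[0, 0, 0], [0, 0, -0.07]]
  ]
}}

```text
time_s: 18.35
tool_pos: [0.5699, 0.0809, 0.0845]
tool_rot: [-180.0, -0.1, -7.8]
force: [5.2, -2.1, 2.7]
grip_width: 0.0317
```

```bash
python3 o.py;python3 - <<'E'
from h import *
s=env.read_camera("side")
save(s,"p7.png",(265,160,325,220),9)
E
```

```text
[0.5699 0.0809 0.0845] [-1.80e+02 -1.40e-01 -7.85e+00] [ 5.18 -2.05  2.66] [-0.452 -1.416  0.102] 0.03169380528350791 [-50.3  20.   47.  104.7 -16.4  62.2 -95.1]
```

View pics/p7.png

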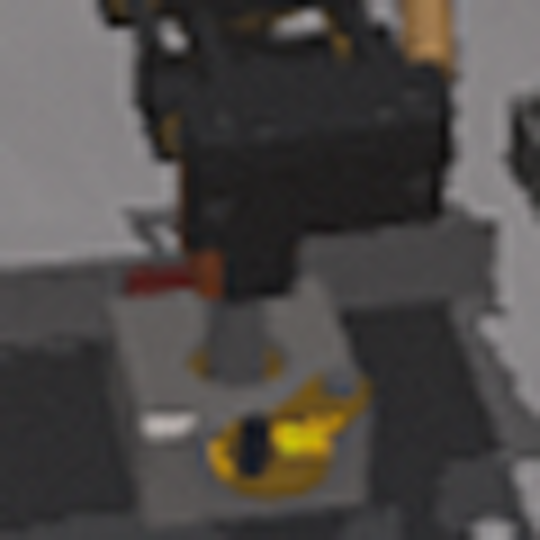

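Emit:
{"method": "apply_moves", "body": {
  "targets": [
    [[0, 0, 0], [0, 0, -0.04]],
    [[0, 0, 0], [0, 0, -0.07]],
    [[0, 0, 0], [0, 0, -0.07]]
  ]
}}

```text
time_s: 18.7
tool_pos: [0.5699, 0.0808, 0.0844]
tool_rot: [-180.0, -0.1, -11.9]
force: [5.9, -1.0, 0.8]
grip_width: 0.0316
```

```bash
python3 o.py
```

```text
[0.5699 0.0808 0.0844] [-1.7999e+02 -1.4000e-01 -1.1880e+01] [ 5.92 -1.03  0.84] [-0.447 -1.368  0.052] 0.031604426740413624 [-50.8  20.2  47.7 104.8 -16.8  62.2 -98.8]
```

Emit:
{"method": "apply_moves", "body": {
  "targets": [
    [[0, 0, 0], [0, 0, -0.04]],
    [[0, 0, 0], [0, 0, -0.07]],
    [[0, 0, 0], [0, 0, -0.07]]
  ]
}}

```text
time_s: 19.0
tool_pos: [0.5699, 0.0808, 0.0843]
tool_rot: [-180.0, -0.1, -15.9]
force: [6.2, -1.5, 1.7]
grip_width: 0.0315
```

```bash
python3 o.py
```

```text
[0.5699 0.0808 0.0843] [-1.7998e+02 -1.4000e-01 -1.5900e+01] [ 6.21 -1.54  1.7 ] [-0.472 -1.448  0.046] 0.03146325236380088 [ -51.4   20.5   48.5  104.8  -17.2   62.3 -102.5]
```

Torque has fallen back to about 0.05 N·m past 170° of turning, which is ambiguous. I'll let go, back off and look.

Emit:
{"method": "apply_moves", "body": {
  "targets": [
    [[0, 0, 0], [0, 0, 0]],
    [[0, 0, 0], [0, 0, 0]],
    [[0, 0, 0], [0, 0, 0]],
    [[0, 0, 25], [0, 0, 0]],
    [[0, 0, 60], [0, 0, 0]],
    [[-20, 40, 90], [0, 0, 0]],
    [[-40, 90, 100], [0, 0, 0]],
    [[-60, 140, 100], [0, 0, 0]]
  ],
  "hand": 55
}}

```text
time_s: 19.8
tool_pos: [0.5129, 0.2111, 0.1853]
tool_rot: [-179.9, -0.0, -16.0]
force: [0.6, 0.5, -1.1]
grip_width: 0.0548
```

Emit:
{"method": "apply_moves", "body": {
  "targets": [
    [[0, 50, 0], [0, 0, 0.1]],
    [[0, 90, 0], [0, 0, 0.2]],
    [[0, 120, 0], [0, 0, 0.3]],
    [[0, 120, 0], [0, 0, 0.3]]
  ]
}}

```text
time_s: 20.2
tool_pos: [0.51, 0.3362, 0.1822]
tool_rot: [-180.0, 0.2, 1.9]
force: [0.0, 0.9, 0.1]
grip_width: 0.0553
```

```bash
python3 o.py; python3 - <<'E'
from h import *
t=env.read_camera("top");s=env.read_camera("side")
a=cv2.resize(t["image"][160:220,220:280,::-1],None,fx=6.6,fy=6.6,interpolation=cv2.INTER_CUBIC);b=cv2.resize(s["image"][165:225,260:320,::-1],None,fx=6.6,fy=6.6,interpolation=cv2.INTER_CUBIC)
cv2.imwrite("pics/p8.png",np.hstack([a,b]))
E
```

```text
[0.51   0.3362 0.1822] [-1.7998e+02  1.7000e-01  1.8800e+00] [0.03 0.88 0.14] [-0.044  0.171 -0.064] 0.055332299574097674 [ -69.6   17.8   41.3   93.4  -12.2   73.6 -114.3]
```

The viewer limit is reached, so I'll work numerically from here: head yaw, head height and tilt, and the jaw's extent in the bracket frame.

```bash
cat > chk.py <<'E'
from h import *
t=env.read_camera("top");s=env.read_camera("side")
B=np.array([.5695,.0805]);th=np.radians(-9.4);R=np.array([[np.cos(th),np.sin(th)],[-np.sin(th),np.cos(th)]])
def bf(p,uv,z): return R@(atz(p,uv,z)[:2]-B)*1000
im=t["image"].astype(int);h=cv2.cvtColor(t["image"],cv2.COLOR_RGB2HSV).astype(int)
red=((h[...,0]<6)|(h[...,0]>172))&(h[...,1]>120)&(h[...,2]>70)
org=(h[...,0]>=6)&(h[...,0]<17)&(h[...,1]>140)&(h[...,2]>90)
box=np.zeros(red.shape,bool);box[165:215,225:275]=1
for n,m,z in(("red",red,.03),("org",org,.113)):
    p=np.argwhere(m&box)[:,::-1]
    if len(p)==0: print(n,0);continue
    q=np.array([bf(t,u,z) for u in p]);print(n,len(p),"px",p.min(0),p.max(0),"bracket mm",q.min(0).round(1),q.max(0).round(1),q.mean(0).round(1),"minrect deg(world)",cv2.minAreaRect(q.astype(np.float32)))
x0,y0,x1,y1=236,172,270,208
lab=np.full(red.shape,'.');lab[red]='R';lab[org]='O';lab[(h[...,0]>=19)&(h[...,0]<35)&(h[...,1]>120)]='Y';lab[(h[...,1]<40)&(h[...,2]>150)]='w';lab[h[...,2]<60]='#'
print("\n".join("".join(r) for r in lab[y0:y1,x0:x1+14]))
hs=cv2.cvtColor(s["image"],cv2.COLOR_RGB2HSV).astype(int)
lab=np.full(red.shape,'.');lab[(hs[...,0]>=4)&(hs[...,0]<17)&(hs[...,1]>130)&(hs[...,2]>50)]='o';lab[(hs[...,0]>=5)&(hs[...,0]<17)&(hs[...,1]>140)&(hs[...,2]>150)]='O';lab[((hs[...,0]<4)|(hs[...,0]>172))&(hs[...,1]>110)]='R';lab[(hs[...,0]>=19)&(hs[...,0]<35)&(hs[...,1]>120)]='Y';lab[(hs[...,1]<40)&(hs[...,2]>150)]='w';lab[hs[...,2]<60]='#'
print("\n".join("".join(r) for r in lab[166:216,268:312]))
E
python3 chk.py
```

```text
red 88 px [230 178] [237 195] bracket mm [-23.6  47.5] [24.5 60.6] [ 0.3 54. ] minrect deg(world) ((0.43704986572265625, 54.04112243652344), (12.787249565124512, 48.20590591430664), 89.42811584472656)
org 132 px [244 180] [258 194] bracket mm [-18.6 -15.9] [14.3 17.2] [-2.3  0.3] minrect deg(world) ((-2.1798601150512695, 0.49761962890625), (31.20006561279297, 30.37331771850586), 82.41043853759766)
...........................................www..
..............................................#.
................................................
.......w.......................................#
.......wwwww...................................#
.......wwwwwwwwww...............................
R.....wwwwwwwwwwwwwwww..........................
RR....wwwwwwwwwwwwwwwwwwwwwYYYY.................
RR....wwwww.OO.wwwwwwwwwwwY..w.Y..............#.
RR....wwwwwOOOOOO.wwwwwww.Y.ww.YY...............
R.....wwww.OOOOOOOOO..wwww.wwwwYYY..............
R....wwww.OOOOOOOOOOOOO.wwYw..wYYY..............
R....wwwwwOOOOOOOOOOOOO.wwYYY.YYYYY.............
R....wwww.OOOOw.w.OOOOO.wwYYYYYYYYYY.........#..
.....www.OOOO
[... 2614 characters left out ...]
Y.......Y....www..#......
............wwwwww.Y#....#.Y................
............wwwwwww........w...YY....Y......
............wwwwwwwwww..wwwwwwYYY....Y......
.............wwwwwwwwwwwwwww.YYYYYYYYY......
.............wwwwwwwwwwww...YYYYYYYYY.......
.............wwwwwwwww.....YYYYYYYYY........
.............wwwwww...YY##.YYYYYYYY.........
.....................YYY##.YYYYYYY..........
....................YYYY##.YYYYYYY..........
....................YYYY###YYYYYYY..........
.....................YYY###YYYYYYY..........
.....................YYY##YYYYYYY.....#.....
......................YYYYYYYYYYY.....#.....
........................YYYYYYY.......##....
............................................
```

Findings:
- The jaw reaches y ≈ 60.6 mm in the bracket frame, where the runner's face is at 60.
- The head followed the hand, now at −17° mod 90.

The total rotation (175°) is a little more than stop plus play would allow, so I'll regrip on the other pair of faces and feel for the stop.

Emit:
{"method": "apply_moves", "body": {
  "targets": [
    [[5, -10, 0], [0, 0, 0.14]],
    [[10, -40, 0], [0, 0, 0.28]],
    [[16, -75, 0], [0, 0, 0.42]],
    [[24, -110, 0], [0, 0, 0.56]],
    [[32, -145, 0], [0, 0, 0.7]],
    [[40, -180, 0], [0, 0, 0.84]],
    [[48, -215, 0], [0, 0, 0.98]],
    [[56, -245, 0], [0, 0, 1.12]]
  ]
}}

```text
time_s: 21.2
tool_pos: [0.5689, 0.0808, 0.184]
tool_rot: [-180.0, -0.0, 65.5]
force: [-0.5, -0.3, -0.1]
grip_width: 0.0549
```

Emit:
{"method": "apply_moves", "body": {
  "targets": [
    [[4, -9, 0], [0, 0, 0.14]],
    [[4, -9, 0], [0, 0, 0.14]],
    [[4, -9, 0], [0, 0, 0.14]]
  ]
}}

```text
time_s: 21.5
tool_pos: [0.5728, 0.0755, 0.1836]
tool_rot: [-180.0, -0.0, 73.1]
force: [-0.3, 0.6, -0.2]
grip_width: 0.0551
```

```bash
python3 o.py
```

```text
[0.5728 0.0755 0.1836] [-1.7997e+02 -4.0000e-02  7.3150e+01] [-0.33  0.65 -0.17] [-0.098  0.044  0.003] 0.055104547494811223 [-44.9  12.6  40.1  98.1  -8.5  72.4 -19.7]
```

Emit:
{"method": "apply_moves", "body": {
  "targets": [
    [[-1.5, 3, -30], [0, 0, 0.01]],
    [[-3, 5.5, -60], [0, 0, 0.01]],
    [[-3, 5.5, -85], [0, 0, 0.01]],
    [[-3, 5.5, -97], [0, 0, 0.01]],
    [[-3, 5.5, -98], [0, 0, 0.01]],
    [[-3, 5.5, -98], [0, 0, 0.01]]
  ]
}}

```text
time_s: 22.1
tool_pos: [0.5707, 0.0819, 0.0863]
tool_rot: [180.0, -0.0, 74.0]
force: [0.3, 0.2, -0.9]
grip_width: 0.0549
```

Emit:
{"method": "apply_moves", "body": {
  "targets": [
    [[0, 0, 0], [0, 0, 0]],
    [[0, 0, 0], [0, 0, 0]],
    [[0, 0, 0], [0, 0, 0]],
    [[0, 0, 0], [0, 0, 0]],
    [[0, 0, 0], [0, 0, 0]]
  ],
  "hand": 20,
  "squeeze": 60
}}

```text
time_s: 22.6
tool_pos: [0.5703, 0.0816, 0.0861]
tool_rot: [-180.0, -0.0, 74.0]
force: [-2.2, 0.6, 3.5]
grip_width: 0.0314
```

```bash
python3 o.py
```

```text
[0.5703 0.0816 0.0861] [-1.7999e+02 -3.0000e-02  7.4000e+01] [-2.24  0.56  3.52] [-0.016  0.483 -0.05 ] 0.03139891396373251 [-43.5  18.1  38.4 104.3 -12.7  61.9 -16.4]
```

Emit:
{"method": "apply_moves", "body": {
  "targets": [
    [[0, 0, 0], [0, 0, -0.05]],
    [[0, 0, 0], [0, 0, -0.1]],
    [[0, 0, 0], [0, 0, -0.1]]
  ]
}}

```text
time_s: 22.9
tool_pos: [0.5703, 0.0816, 0.0858]
tool_rot: [180.0, -0.0, 68.3]
force: [-0.3, 0.2, 2.0]
grip_width: 0.0313
```

```bash
python3 o.py
```

```text
[0.5703 0.0816 0.0858] [ 1.7999e+02 -1.0000e-02  6.8280e+01] [-0.27  0.18  2.01] [-0.03   0.335 -0.01 ] 0.03128261349955793 [-44.3  18.3  39.4 104.3 -13.1  61.9 -21.8]
```

Emit:
{"method": "apply_moves", "body": {
  "targets": [
    [[0, 0, 0], [0, 0, -0.06]],
    [[0, 0, 0], [0, 0, -0.12]],
    [[0, 0, 0], [0, 0, -0.12]]
  ]
}}

```text
time_s: 23.2
tool_pos: [0.5705, 0.0815, 0.0858]
tool_rot: [180.0, -0.0, 61.5]
force: [-1.3, 0.1, 1.4]
grip_width: 0.0313
```

```bash
python3 o.py
```

```text
[0.5705 0.0815 0.0858] [ 1.7996e+02 -1.0000e-02  6.1460e+01] [-1.27  0.09  1.39] [-0.045  0.147  0.021] 0.031264254206193866 [-45.2  18.6  40.6 104.3 -13.6  62.  -28.2]
```

Emit:
{"method": "apply_moves", "body": {
  "targets": [
    [[0, 0, 0], [0, 0, -0.06]],
    [[0, 0, 0], [0, 0, -0.12]],
    [[0, 0, 0], [0, 0, -0.12]]
  ]
}}

```text
time_s: 23.5
tool_pos: [0.5706, 0.0814, 0.0858]
tool_rot: [180.0, -0.0, 54.6]
force: [-0.0, -0.4, 1.7]
grip_width: 0.0317
```

```bash
python3 o.py
```

```text
[0.5706 0.0814 0.0858] [ 1.7996e+02 -1.0000e-02  5.4640e+01] [-0.05 -0.37  1.66] [-0.155 -0.034 -0.018] 0.0316518623962386 [-46.2  18.8  41.8 104.4 -14.1  62.1 -34.6]
```

It turns freely through 20°, which fits this account: the stop was met near hand yaw 17°, the predicted angle for screw = 2.5. Pushing on then forced the hex past one flat at about 0.24 N·m. If that's right, the next contact should come near hand yaw 47°. I'll approach it gently in small steps.

Emit:
{"method": "apply_moves", "body": {
  "targets": [
    [[0, 0, 0], [0, 0, -0.05]],
    [[0, 0, 0], [0, 0, -0.09]],
    [[0, 0, 0], [0, 0, -0.09]]
  ]
}}

```text
time_s: 23.8
tool_pos: [0.5706, 0.0813, 0.0858]
tool_rot: [180.0, -0.0, 49.5]
force: [1.3, -0.2, 2.3]
grip_width: 0.0314
```

```bash
python3 o.py
```

```text
[0.5706 0.0813 0.0858] [ 1.7996e+02 -1.0000e-02  4.9510e+01] [ 1.3  -0.23  2.28] [-0.212 -0.005 -0.019] 0.03142903901559778 [-46.9  19.   42.7 104.4 -14.5  62.1 -39.4]
```

Emit:
{"method": "apply_moves", "body": {
  "targets": [
    [[0, 0, 0], [0, 0, -0.04]],
    [[0, 0, 0], [0, 0, -0.04]]
  ]
}}

```text
time_s: 24.0
tool_pos: [0.5705, 0.0813, 0.0858]
tool_rot: [180.0, -0.0, 47.2]
force: [0.2, -0.5, 2.8]
grip_width: 0.0317
```

```bash
python3 o.py
```

```text
[0.5705 0.0813 0.0858] [ 1.7996e+02 -2.0000e-02  4.7220e+01] [ 0.23 -0.48  2.77] [-0.133 -0.027  0.01 ] 0.0316923768084357 [-47.2  19.1  43.1 104.4 -14.7  62.2 -41.5]
```

Emit:
{"method": "apply_moves", "body": {
  "targets": [
    [[0, 0, 0], [0, 0, -0.04]],
    [[0, 0, 0], [0, 0, -0.04]]
  ]
}}

```text
time_s: 24.2
tool_pos: [0.5706, 0.0813, 0.0858]
tool_rot: [180.0, -0.0, 44.9]
force: [0.7, -1.3, 1.4]
grip_width: 0.032
```

```bash
python3 o.py
```

```text
[0.5706 0.0813 0.0858] [ 1.7996e+02 -2.0000e-02  4.4910e+01] [ 0.71 -1.28  1.39] [-0.245 -0.055  0.03 ] 0.03197892194699864 [-47.6  19.2  43.6 104.4 -14.8  62.2 -43.7]
```

Emit:
{"method": "apply_moves", "body": {
  "targets": [
    [[0, 0, 0], [0, 0, -0.04]],
    [[0, 0, 0], [0, 0, -0.04]]
  ]
}}

```text
time_s: 24.4
tool_pos: [0.5706, 0.0813, 0.0858]
tool_rot: [180.0, -0.0, 42.6]
force: [0.9, -1.0, 2.3]
grip_width: 0.0315
```

```bash
python3 o.py
```

```text
[0.5706 0.0813 0.0858] [ 1.7995e+02 -2.0000e-02  4.2630e+01] [ 0.87 -1.02  2.27] [-0.289 -0.147  0.08 ] 0.03149694697601324 [-47.9  19.3  44.  104.4 -15.   62.2 -45.8]
```

Emit:
{"method": "apply_moves", "body": {
  "targets": [
    [[0, 0, 0], [0, 0, -0.04]],
    [[0, 0, 0], [0, 0, -0.04]]
  ]
}}

```text
time_s: 24.6
tool_pos: [0.5706, 0.0812, 0.0858]
tool_rot: [179.9, -0.0, 40.3]
force: [0.9, -0.4, 3.2]
grip_width: 0.0315
```

```bash
python3 o.py
```

```text
[0.5706 0.0812 0.0858] [ 1.7995e+02 -1.0000e-02  4.0340e+01] [ 0.9  -0.41  3.2 ] [-0.313 -0.206  0.165] 0.031540556241028465 [-48.2  19.4  44.4 104.4 -15.2  62.2 -48. ]
```

Emit:
{"method": "apply_moves", "body": {
  "targets": [
    [[0, 0, 0], [0, 0, -0.04]],
    [[0, 0, 0], [0, 0, -0.04]]
  ]
}}

```text
time_s: 24.8
tool_pos: [0.5706, 0.0812, 0.0858]
tool_rot: [179.9, -0.0, 38.0]
force: [1.4, -1.2, 2.7]
grip_width: 0.0319
```

```bash
python3 o.py
```

```text
[0.5706 0.0812 0.0858] [ 1.7995e+02 -2.0000e-02  3.8050e+01] [ 1.39 -1.17  2.69] [-0.496 -0.165  0.232] 0.03185141273200049 [-48.6  19.5  44.8 104.4 -15.4  62.3 -50.1]
```

Torque is now climbing like a spring (0.03 → 0.08 → 0.17 → 0.23 N·m over 7°), passing the 0.09–0.14 N·m level seen while the screw was turning. So the screw is against its stop. I'll unwind within the play, press the key home, release and retreat.

Emit:
{"method": "apply_moves", "body": {
  "targets": [
    [[0, 0, 0], [0, 0, 0.06]],
    [[0, 0, 0], [0, 0, 0.14]],
    [[0, 0, -1.5], [0, 0, 0.14]],
    [[0, 0, -3], [0, 0, 0.14]],
    [[0, 0, -3], [0, 0, 0.14]]
  ]
}}

```text
time_s: 25.3
tool_pos: [0.571, 0.0814, 0.0855]
tool_rot: [-180.0, -0.1, 46.0]
force: [-4.1, -0.9, 19.4]
grip_width: 0.0317
```

```bash
python3 o.py
```

```text
[0.571  0.0814 0.0855] [-1.7996e+02 -1.0000e-01  4.5980e+01] [-4.08 -0.89 19.37] [-0.429  1.427  0.053] 0.03168237044549516 [-47.3  19.2  43.3 104.4 -14.9  62.2 -42.5]
```

Emit:
{"method": "apply_moves", "body": {
  "targets": [
    [[-0.5, 0, 2.5], [0, 0, 0]],
    [[-0.5, 0, 2.5], [0, 0, 0]]
  ]
}}

```text
time_s: 25.5
tool_pos: [0.5705, 0.0814, 0.0858]
tool_rot: [179.9, -0.1, 46.0]
force: [1.5, -1.5, 6.3]
grip_width: 0.0314
```

Emit:
{"method": "apply_moves", "body": {
  "targets": [
    [[0, 0, 0], [0, 0, 0]],
    [[0, 0, 0], [0, 0, 0]],
    [[0, 0, 0], [0, 0, 0]],
    [[0, 0, 25], [0, 0, 0]],
    [[0, 0, 60], [0, 0, 0]],
    [[-20, 40, 95], [0, 0, 0]],
    [[-40, 90, 100], [0, 0, 0]],
    [[-60, 140, 100], [0, 0, 0]]
  ],
  "hand": 55
}}

```text
time_s: 26.3
tool_pos: [0.5149, 0.21, 0.1865]
tool_rot: [-180.0, -0.2, 45.8]
force: [-0.0, 0.5, -0.0]
grip_width: 0.0549
```

Emit:
{"method": "apply_moves", "body": {
  "targets": [
    [[0, 50, 0], [0, 0, 0.0]],
    [[0, 90, 0], [0, 0, 0]],
    [[0, 120, 0], [0, 0, 0]],
    [[0, 120, 0], [0, 0, 0]]
  ]
}}

```text
time_s: 26.7
tool_pos: [0.5121, 0.3352, 0.1833]
tool_rot: [-179.9, 0.1, 46.4]
force: [-0.1, 0.9, -0.1]
grip_width: 0.0549
```

```bash
python3 o.py; python3 chk.py
```

```text
[0.5121 0.3352 0.1833] [-1.799e+02  6.000e-02  4.645e+01] [-0.11  0.94 -0.12] [-0.063  0.159  0.008] 0.054930536868546785 [-66.2  17.1  37.1  93.1 -10.8  73.5 -70.7]
red 89 px [230 178] [237 195] bracket mm [-23.6  47.4] [24.5 60.6] [ 0.4 54. ] minrect deg(world) ((0.4280414581298828, 53.90999221801758), (12.871391296386719, 48.24552917480469), 89.0514144897461)
org 131 px [244 179] [259 195] bracket mm [-20.6 -18.8] [18.2 18.7] [-1.7 -0.1] minrect deg(world) ((-3.3671321868896484, -2.5388050079345703), (35.93571090698242, 30.262493133544922), 55.92145538330078)
...........................................www..
..............................................#.
................................................
.......w.......................................#
.......wwwww...................................#
.......wwwwwwwwww...............................
R.....wwwwwwwwwwwwwwww..........................
RR....wwwwwwww.OO.wwwwwwwwwYYYY.................
RR....wwwwwww.OOOO.wwwwwwwY.ww.Y..............#.
RR....wwwwww.OOOOOO.wwwww.Y.ww.YY...............
R.....wwwww.OOOOOOOO.wwwww.wwwwYYY.......
[... 2782 characters left out ...]
Y.......Y...wwww..#......
............wwwwww..##.....Y...w............
............wwwwwww............YY....Y......
............wwwwwwwwww.ww.www.YYY....Y......
.............wwwwwwwwwwwwwww.YYYYYYYYY......
.............wwwwwwwwwwww...YYYYYYYYY.......
.............wwwwwwwwww....YYYYYYYYY........
.............wwwwww...YY##.YYYYYYYY.........
.....................YYY##.YYYYYYY..........
....................YYYY##.YYYYYYY..........
....................YYYY###YYYYYYY..........
.....................YYY###YYYYYYY..........
.....................YYY##YYYYYYY.....#.....
......................YYYYYYYYYYY.....##....
.......................YYYYYYYY.......##....
............................................
```

The jaw hasn't moved while the key turned freely, so the screw is staying at its stop. A red-mark pixel now shows at about −158°, against −153° predicted for 2.5 rad. The key is upright and seated, and the cover is aside. Handing in.

```bash
python3 -c "
from cell import env
print(env.sign_off())"
```

```text
the job is handed in; nothing more can be done
None
```

The screw is turned clockwise up to its stop, as far as my checks show, and I handed the job in at about 27 s of robot time. The cover is swung to about 1.4–1.5 rad. The key is standing upright and fully home in the screw, and the gripper is open and clear of it.

**Checks that agreed**
- **Key home:** it bottomed at the expected depth before turning (12 N contact). Before release I pressed it again with 19 N and it moved only 0.3 mm.
- **Screw at its stop:** the final torque rose like a spring to 0.23 N·m, above the roughly 0.1 N·m felt while the screw turned.
- **Jaw and mark:** the red jaw reads 60.6 mm from the screw axis, and the runner's face is at 60 mm. The red mark reads about −158°, against −153° predicted at the stop. Both are limited by roughly 2.7 mm pixels, so a few tenths of a radian short would not show.

**What disagreed**
- **Turned too far:** I kept turning past the stop. The key appears to have been forced over about one flat of the socket at roughly 0.24 N·m.
- **Recovery:** I let go, regripped and turned again in small steps, feeling for the stop. The jaw read the same before and after, so the screw does not seem to have moved.
- **First insertion:** the key caught the socket rim at about 15 N, and I corrected it with a 2 mm sideways shift.
- **Not seen directly:** I used up the 12 pictures, so the final check was on camera pixels by script. I did not measure the other objects again, but I saw no sign of contact with them.

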